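Refit the bedside speaker's dial and hold it in to pair

ROBOT

A 6-joint arm with a two-finger parallel gripper is mounted at the origin on the work surface. World frame = base frame: x ahead of the robot, y to its left, z up, the work surface at z = 0. Lengths are in m, angles in rad, forces in N, time in s.
With the tool pointing down it reaches from about 0.425 to 0.95 m from the base axis. Payload 3.5 kg.
Tool frame: the origin (TCP) lies between the finger pads; the fingertips stand 19 mm ahead of it and the grasp point (between the pads) is the TCP; z points along the fingers, y is the line along which they close (so a half turn about z gives the same grasp; the last joint's range is limited). The gripper opens to 85 mm and grips with 20 to 120 N. Pads are 22 mm wide; open, the fingers measure 114 mm over their backs; the gripper's body (76 mm by 85 mm) begins 54 mm behind the grasp point. The pads swing forward as they close: fully open they stand 13 mm farther back than shut.
Start: joints at [1.006, 0.286, 1.577, -0, 1.279, -0.15], TCP at [0.272, 0.618, 0.25] pointing down, gripper open.
Joint ranges: [-2.77, 2.77], [-0.9, 2.22], [0.21, 2.48], [-1.53, 4.67], [0.24, 2.81], [-2.84, 2.84]. Speed limits (rad/s): [2.79, 2.79, 3.14, 3.14, 3.14, 3.14].

INTERFACE

Orientations are given as a unit quaternion [x, y, z, w].
In Python, from plant import get_state, cams, ctrl gives the robot as it stands. The module is installed in compiled form; this text tells all that it offers.
- The arm moves only by the tool jog_arm, never from a script. Its argument "deltas" is text: rows parted by semicolons, each of 6 numbers parted by spaces: the shift along the world's x, y, z normalised to -1 to 1, where 1 is 0.02 m, then the turn, a rotation vector about the world's x, y, z normalised to -1 to 1, where 1 is 0.1 rad. In form: x y z ax ay az; .... A call has 1 to 20 rows; each row shifts and turns the commanded pose from where the row before left it; what a row does not reach is not made up. A row lasts 1/8 s, in which the tool goes at most 62.5 mm and 10.7 degrees, less where a joint would pass 70% of its speed; a pose out of reach is approached as far as the arm can. A call with a number of a shift or a turn outside -1 to 1 is refused whole. A call with a gripper value outside its range is refused whole. "gripper" is the opening, from 0 (shut) to 1 (fully open), set as the call begins (left out, the last holds). The fingers move at their own pace and stop on an object; "squeeze" is the grip in N (left out, the last holds). Time passes only in rows, so rows that do not move let the fingers close. It gives the time, the measured TCP pose, the force, the opening and the grip force at its end, in the units of the state.
- get_state(): the state, without advancing time (a new reading comes with each control period).
- cams.read_camera(name): name is "scene" or "top" or "wrist"; returns a dict with "color" (420x560x3 uint8, blue, green, red), "vfov" (degrees; the focal length in pixels is half the picture's height over the tangent of half this angle, whatever the lens; pixels are square), "cx", "cy" (the principal point, pixels), "distortion" ([k1, k2, p1, p2, k3] as OpenCV has them; the pictures are not rectified), "rvec" (rotation vector, rad) and "tvec" (3), from world to camera coordinates, as OpenCV has them. Camera axes: x right, y down, z forward; pixel columns grow to the right and rows downward; lengths in m; the calibration is good to about 2 mm. A picture is of the moment at which its call begins. There is no depth.
- ctrl.sign_off(): hands the job in; it is judged then, once.
The state is a dict: "time": time; "qpos": joint angles; "dq": joint speeds; "joint_efforts": joint torques, N m; "eef_pos": TCP position; "tcp_rot": TCP orientation; "contact_force": force on the tool from outside, world axes, zero at the start; "wrist_torque": the same for the moment, N m; "opening": opening from 0.0 (shut) to 1.0 (fully open); "finger_force": force on a finger pad.
Only numpy, scipy, OpenCV 4.12 (cv2) and the standard library are available. Lean on these libraries where they do the work, as an engineer would, in place of code of your own. Each camera call takes 0.05 s, during which the arm holds its last target. There are 200 camera calls.

TASK

The orange-barred dial has come off the bedside speaker: pick it up, turn it until its cross-shaped stem meshes with the cross slot on top of the speaker, and slide it fully home. Then push dial and socket all the way down against the spring, as one does to start pairing, and finish while still gripping the dial and holding it pressed in: do not let go. Leave the other things on the table where they are.

Things in the scene. Friction and masses are not known exactly. Their poses are not given: they have to be found in the camera images.
- dial: The loose dial, 46 mm high, standing on its stem. Origin: centre of the stem's lower end, z up. Grey cross stem 14 mm long: two crossed blades along the dial's x and y, each 30 mm long, 6 mm thick, lower 3 mm bevelled to an edge. Grey disc, 46 mm diameter, z = 14 to 22 mm. Orange grip bar above the disc. About 60 g.
- dial_bar (a point): Middle of the dial's orange grip bar, on its axis, 34 mm above the stem's end. The bar spans z = 22 to 46 mm above the stem's end, is 44 mm long along the dial's x and 14 mm thick along y. Pinch it across y with the fingertips above the disc.
- socket (a point): Centre of the mouth of the white round socket (42 mm diameter) on the speaker, 82 mm above the table, going down with it when pressed. z up, x and y along the arms of its cross slot: 8 mm wide, 34 mm tip to tip, 16 mm deep, black floor. The stem fits at any quarter turn. When home, the dial's disc lies on the rim, the stem end 14 mm below the mouth.
- plunger (a joint): How far the socket is pressed down into the speaker: 0 up, 0.008 m fully down. A spring resists with 2 N at the start and 6 N fully down, where it meets a hard stop; it springs up when let go.
- speaker: The bedside speaker, heavy and fixed: a low box, 140 mm (x) by 190 mm (y) by 62 mm high, grey cloth with a light wood top, the white socket in the middle of its top standing 20 mm proud. Origin: centre of its underside. The socket's turn about z is not tied to the speaker's; it turns only stiffly (0.3 N m) and stays where it is.
- cream_jar: Bystander: small blue jar with a white cap, 48 mm in diameter, 42 mm high, about 100 mm from the dial off one end of its bar. Origin: centre of its underside.
- balm: Bystander: green lip-balm tube standing up, 22 mm in diameter, 60 mm high, about 100 mm from the dial off the other end of its bar. Origin: centre of its underside.
- mug: Bystander: white mug, 80 mm in diameter, 90 mm high. Origin: centre of its underside.
- phone: Bystander: black phone lying flat, 150 x 72 x 9 mm. Origin: centre of its underside.
- alarm_clock: Bystander: white alarm clock, 50 x 110 x 71 mm. Origin: centre of its underside.
Not all that is in view belongs to the job. There is more than one size of the dial; the job needs the smallest.

How it is judged:
On the way, in this order (a step that is already met when the one before it is completed fails the run):
1. the dial is lifted in the gripper (height (world z) of dial above 0.03 m and contact force between the fingers and dial above 1 N), for 0.2 s.
2. the dial's stem is meshed and fully home in the socket (z of dial in the frame of socket below -0.0125 m and horizontal distance between dial and socket below 0.003 m), for 0.2 s.
At the end, for the whole second after the job is handed in: The dial is fully home in the socket (stem end at least 12.5 mm below its mouth, within 3 mm of its axis, the two crosses aligned within 10 degrees, upright within 6 degrees), the socket is held down by more than 6 of its 8 mm, and the fingers still grip the dial (more than 2 N) (all of step 2 and (angle between the x axis of dial and the x axis of socket, either way round below 0.17 rad or angle between the x axis of dial and the y axis of socket, either way round below 0.17 rad) and angle between dial's own z axis and vertical below 0.1 rad and value of joint plunger above 0.006 m and contact force between the fingers and dial above 2 N); the arm keeps its last pose, push and grip.
It fails at once if one of the other things (jar, lip balm, mug, phone, clock) is pushed more than 30 mm from its place (distance of any of cream_jar, balm, mug, phone, alarm_clock from where it was at the start of the episode above 0.03 m).
It also fails if it takes over 40 s, if anything falls off the work surface, if the arm or the gripper's body presses on something with over 40 N, if the wrist force passes 120 N, or if a joint passes its speed limit or range.

## Working session

There is one attempt and no reset: what is moved stays moved. The work goes in short steps, Python scripts to look and compute and a tool call to move; the robot and the scene stay as the last step left them, time stands still between calls to the robot, and variables do not carry over. Pictures are saved under pics/ and viewed, at most 10 in all, crops included, and the job is handed in when it is done.

Besides the shell and the picture viewer there is one more tool, called after ">>>" as a command line: name --argument value ..., lists and objects as JSON in quotes. jog_arm: Moves the arm, as the interface text tells. Its arguments: {"type":"object","properties":{"deltas":{"type":"string"},"gripper":{"type":"number"},"squeeze":{"type":"number"}},"required":["deltas"]}

```bash
mkdir -p pics; cat > h.py <<'E'
import numpy as np,cv2
from plant import get_state,cams,ctrl
def cam(n):
    c=cams.read_camera(n); f=210/np.tan(np.radians(c['vfov'])/2)
    c['K']=np.array([[f,0,c['cx']],[0,f,c['cy']],[0,0,1.]]); c['D']=np.array(c['distortion'],float)
    c['R']=cv2.Rodrigues(np.array(c['rvec'],float))[0]; c['t']=np.array(c['tvec'],float); c['o']=-c['R'].T@c['t']
    return c
def ray(c,uv):
    p=cv2.undistortPoints(np.array(uv,float).reshape(-1,1,2),c['K'],c['D'])[:,0]
    return np.c_[p,np.ones(len(p))]@c['R']
def onz(c,uv,z):
    d=ray(c,uv); return c['o']+d*((z-c['o'][2])/d[:,2])[:,None]
def proj(c,P): return cv2.projectPoints(np.array(P,float).reshape(-1,3),np.array(c['rvec'],float),c['t'],c['K'],c['D'])[0][:,0]
E
python3 - <<'E'
from h import *
s=cam('scene');t=cam('top');w=cam('wrist')
for n,c in zip('stw',(s,t,w)): cv2.imwrite(f'pics/{n}0.png',c['color']); print(n,c['o'],c['K'][0,0])
print(get_state())
cv2.imwrite('pics/a0.png',cv2.resize(t['color'],(800,600)))
E
```

```text
s [ 1.19380255 -1.01772492  1.11449918] 438.99997939360867
t [ 0.35108669 -0.0176692   1.31812715] 434.7921723032446
w [0.20678432 0.64494437 0.37224863] 295.8007666568221
{'time': 0.15, 'qpos': array([ 1.00600548e+00,  2.87012508e-01,  1.57783742e+00, -2.55389694e-05,
        1.27861277e+00, -1.50004690e-01]), 'dq': array([-0.00122698, -0.00045585, -0.00390543,  0.00056838, -0.00113666,
        0.00110382]), 'joint_efforts': array([ 8.77932434e-04, -4.06607044e+01, -2.93138999e+01, -1.56340748e-04,
        3.96963092e-03, -2.37349255e-06]), 'eef_pos': array([0.2717433 , 0.61736157, 0.24923312]), 'tcp_rot': array([ 2.05905845e-01,  9.78571361e-01, -8.80217098e-04, -3.15654310e-04]), 'contact_force': array([ 0.05253513, -0.60887632, -0.36903851]), 'wrist_torque': array([ 0.03960045, -0.02131837, -0.0323299 ]), 'finger_force': 0.0, 'opening': 1.0003540651627483}
```

View pics/t0.png

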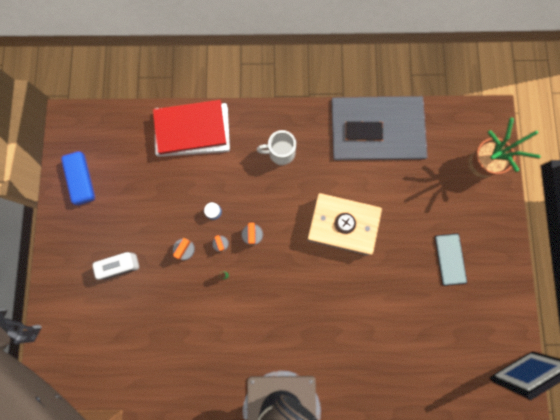

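View pics/s0.png

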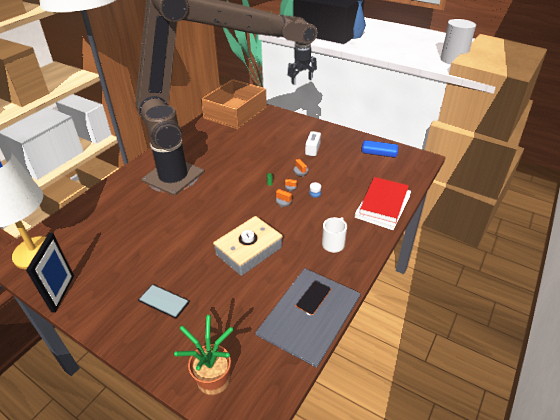

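Top view: the orange-barred dials are at (183,249), (220,243) and (252,233). The middle one looks smallest and sits between the jar (212,211) and the balm (226,275), as described. The socket is at (346,223). Next I measure all three and check the choice in a close crop.

```bash
python3 - <<'E'
from h import *
t=cam('top');s=cam('scene')
def blobs(c):
    h=cv2.cvtColor(c['color'],cv2.COLOR_BGR2HSV)
    m=cv2.inRange(h,(4,170,150),(16,255,255))
    n,l,st,ce=cv2.connectedComponentsWithStats(m)
    return [(ce[i],l==i,st[i,4]) for i in range(1,n) if st[i,4]>15]
for c,z in ((t,.046),(s,.034)):
  for ce,m,a in blobs(c):
    p=onz(c,ce,z)[0]
    if not(.3<p[0]<.9 and -.1<p[1]<.7):continue
    ys,xs=np.where(m); P=onz(c,np.c_[xs,ys],z)[:,:2]
    (r,sz,an)=cv2.minAreaRect(P.astype(np.float32)*1000)
    print(ce.round(1),a,p.round(4),np.round(sz),round(an,1))
print('socket',onz(t,[[346,223]],.082), 'jar',onz(t,[[212,211]],.042),'balm',onz(t,[[226,275]],.06),'mug',onz(t,[[283,146]],.09))
a=cv2.resize(t['color'][195:295,165:265],(500,500),interpolation=cv2.INTER_CUBIC)
b=cv2.resize(s['color'][150:220,255:335],(300,262),interpolation=cv2.INTER_CUBIC)
o=np.zeros((500,800,3),np.uint8);o[:,:500]=a;o[:262,500:]=b
b=cv2.resize(t['color'][203:243,326:366],(230,230),interpolation=cv2.INTER_CUBIC);o[265:495,500:730]=b
cv2.imwrite('pics/c1.png',o)
E
```

```text
[251.  232.5] 111 [0.5041 0.0852 0.046 ] [18. 62.] 89.6
[218.7 242.3] 63 [0.4759 0.1796 0.046 ] [47. 11.] 21.5
[180.9 248.5] 148 [0.4586 0.2897 0.046 ] [22. 62.] 59.5
[300.5 164.6] 101 [0.4448 0.3133 0.034 ] [37. 97.] 60.0
[290.6 182.2] 66 [0.4715 0.1869 0.034 ] [45. 40.] 31.0
[283.2 194.8] 139 [0.4887 0.1031 0.034 ] [77. 52.] 3.1
socket [[ 0.52535459 -0.19003481  0.082     ]] jar [[0.56967425 0.20205259 0.042     ]] balm [[0.3807448  0.15439505 0.06      ]] mug [[ 0.7542075  -0.01078644  0.09      ]]
```

View pics/c1.png

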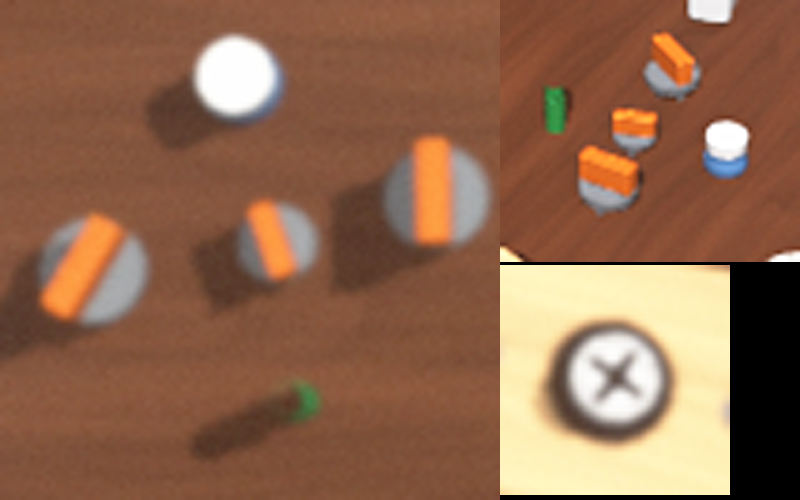

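The crop confirms it: the middle dial is the smallest, with a bar about 44 mm long at (0.476, 0.180), between the jar and the balm. The dials on either side are larger. I'll move over it and refine with the wrist camera.

>>> jog_arm --deltas "0.45 -1 0 0 0 0.36; 0.45 -1 0 0 0 0.36; 0.45 -1 0 0 0 0.36; 0.45 -1 0 0 0 0.36; 0.45 -1 0 0 0 0.36; 0.45 -1 0 0 0 0.36; 0.45 -1 0 0 0 0.36; 0.45 -1 0 0 0 0.36; 0.45 -1 0 0 0 0.36; 0.45 -1 0 0 0 0.36; 0.45 -1 0 0 0 0.36; 0.45 -1 0 0 0 0.36; 0.45 -1 0 0 0 0.36; 0.45 -1 0 0 0 0.36; 0.45 -1 0 0 0 0.36; 0.45 -1 0 0 0 0.36; 0.45 -1 0 0 0 0.36; 0.45 -1 0 0 0 0.36; 0.45 -1 0 0 0 0.36; 0.45 -1 0 0 0 0.36" --gripper 0.7

```text
time: 2.75
eef_pos: [0.4522, 0.2171, 0.2503]
tcp_rot: [-0.153, 0.988, 0.0, 0.0]
contact_force: [-0.0, -0.2, 0.7]
opening: 0.701
finger_force: 0.0
```

>>> jog_arm --deltas "0.6 -0.95 -1 0 0 0; 0.6 -0.95 -1 0 0 0; 0 0 -1 0 0 0; 0 0 0 0 0 0; 0 0 0 0 0 0"

```text
time: 3.38
eef_pos: [0.4763, 0.18, 0.1911]
tcp_rot: [-0.152, 0.988, 0.0, 0.001]
contact_force: [-1.1, 1.6, 0.4]
opening: 0.702
finger_force: 0.0
```

```bash
cat >> h.py <<'E'
def orange(c,z):
    h=cv2.cvtColor(c['color'],cv2.COLOR_BGR2HSV); m=cv2.inRange(h,(4,150,120),(18,255,255))
    n,l,st,ce=cv2.connectedComponentsWithStats(m)
    for i in range(1,n):
        if st[i,4]<150: continue
        ys,xs=np.where(l==i); P=onz(c,np.c_[xs,ys],z)[:,:2]
        r,sz,an=cv2.minAreaRect(P.astype(np.float32)*1000)
        if sz[0]<sz[1]: an+=90
        print(ce[i].round(1),st[i,4],np.round(r,1),np.round(sz,1),round(an,1))
def tool():
    from scipy.spatial.transform import Rotation as Ro
    s=get_state(); R=Ro.from_quat(s['tcp_rot']).as_matrix()
    print('t',round(s['time'],2),'tcp',s['eef_pos'].round(4),'yaw_y',np.degrees(np.arctan2(R[1,1],R[0,1])).round(2),'z',R[:,2].round(4),'F',s['contact_force'].round(2),'M',s['wrist_torque'].round(2),'open',round(s['opening'],3),'ff',round(s['finger_force'],2)); return s,R
E
python3 - <<'E'
from h import *
w=cam('wrist');tool();print(w['o'],w['R'][2]);orange(w,.046)
cv2.imwrite('pics/w1.png',w['color'])
E
```

```text
t 3.42 tcp [0.4765 0.1801 0.1915] yaw_y 107.51 z [ 1.9e-03  3.0e-04 -1.0e+00] F [-0.03 -0.15  0.27] M [-0.02  0.01  0.01] open 0.706 ff 0.0
[0.40839443 0.15775536 0.31421862] [ 0.26596782  0.0839929  -0.96031574]
[179.  193.6] 739 [503.5  83.8] [68.9 24.7] 0.7
[389.3 212. ] 1007 [458.6 288.7] [33.3 63.6] 150.6
```

View pics/w1.png

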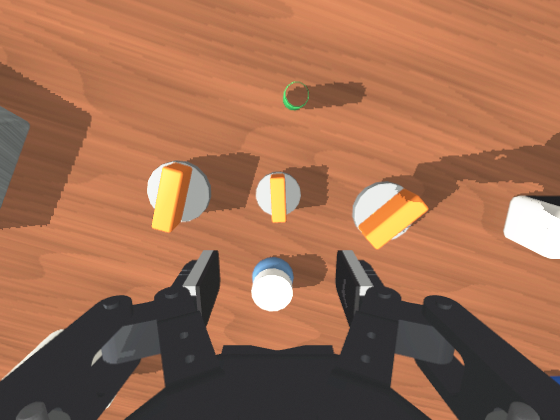

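The wrist view shows the small dial at (278,197), the balm at (296,96), the jar at (272,285) and larger dials at (178,195) and (392,215). The bar tops look yellower here, so I'll mask that hue.

```bash
sed -i 's/(4,150,120),(18,255,255)/(4,150,120),(28,255,255)/' h.py; python3 - <<'E'
from h import *
w=cam('wrist');tool()
h=cv2.cvtColor(w['color'],cv2.COLOR_BGR2HSV);print(h[195,278],h[220,165],h[130,300])
m=cv2.inRange(h,(15,170,200),(30,255,255));n,l,st,ce=cv2.connectedComponentsWithStats(m)
for i in range(1,n):
    if st[i,4]<150: continue
    ys,xs=np.where(l==i); P=onz(w,np.c_[xs,ys],.046)[:,:2]
    r,sz,an=cv2.minAreaRect(P.astype(np.float32)*1000)
    if sz[0]<sz[1]: an+=90
    d=P-P.mean(0);v=np.linalg.eigh(d.T@d)[1][:,1]
    print(ce[i].round(1),st[i,:],np.round(r,1),P.mean(0).round(4),np.round(sz,1),round(an,1),np.degrees(np.arctan2(v[1],v[0])))
E
```

```text
t 3.48 tcp [0.4766 0.1801 0.1916] yaw_y 107.52 z [ 2.2e-03  3.0e-04 -1.0e+00] F [ 0.28 -0.85 -0.17] M [ 0.03 -0.   -0.03] open 0.702 ff 0.0
[ 25 151 255] [ 25 150 255] [ 10 142 197]
```

```bash
cat >> h.py <<'E'
def yellow(c,z,near,lo=(15,100,215)):
    h=cv2.cvtColor(c['color'],cv2.COLOR_BGR2HSV)
    m=cv2.inRange(h,lo,(32,255,255));n,l,st,ce=cv2.connectedComponentsWithStats(m)
    for i in range(1,n):
        if st[i,4]<150: continue
        ys,xs=np.where(l==i); P=onz(c,np.c_[xs,ys],z)[:,:2]
        if np.hypot(*(P.mean(0)-near))>.05: continue
        r,sz,an=cv2.minAreaRect(P.astype(np.float32)*1000)
        d=P-P.mean(0);v=np.linalg.eigh(d.T@d)[1][:,1]
        print(ce[i].round(1),st[i,:],np.round(r,1),P.mean(0).round(4),np.round(sz,1),round(an,1),'axis deg',np.degrees(np.arctan2(v[1],v[0])).round(2))
E
python3 - <<'E'
from h import *
w=cam('wrist');yellow(w,.046,[.476,.18])
E
```

```text
[277.3 198.7] [270 177  16  45 609] [474.5 178.8] [0.474  0.1785] [43.  12.8] 20.0 axis deg -159.87
```

>>> jog_arm --deltas "-0.1 -0.07 -1 0 0 0.45; 0 0 -1 0 0 0; 0 0 -1 0 0 0; 0 0 -1 0 0 0; 0 0 -1 0 0 0; 0 0 -1 0 0 0; 0 0 -0.8 0 0 0; 0 0 -0.4 0 0 0; 0 0 0 0 0 0; 0 0 0 0 0 0"

```text
time: 4.78
eef_pos: [0.4746, 0.1785, 0.0471]
tcp_rot: [-0.174, 0.985, -0.0, 0.001]
contact_force: [0.3, -0.3, 0.4]
opening: 0.701
finger_force: 0.0
```

```bash
python3 - <<'E'
from h import *
w=cam('wrist');tool();yellow(w,.046,[.476,.18])
cv2.imwrite('pics/w2.png',w['color'])
E
```

```text
t 4.83 tcp [0.4747 0.1785 0.0472] yaw_y 110.07 z [ 1.7e-03  3.0e-04 -1.0e+00] F [-0.61 -0.37 -0.02] M [ 0.01 -0.05  0.02] open 0.702 ff 0.0
[280.  278.3] [ 266  237   29   83 2041] [474.  178.8] [0.4734 0.1787] [43.1 13. ] 19.5 axis deg -160.2
```

View pics/w2.png

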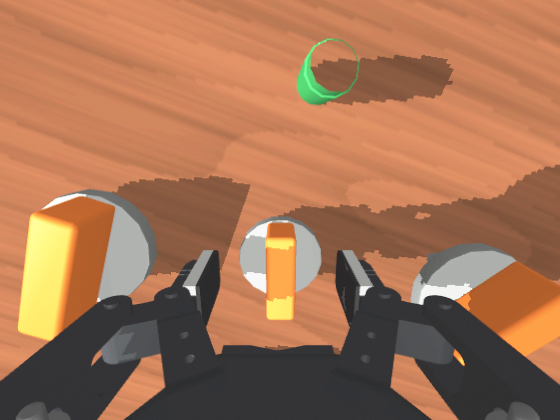

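The bar sits centred between the fingers, at (280,278). I'll go down 2 mm and grip.

>>> jog_arm --deltas "-0.03 0 -0.1 0 0 0; 0 0 0 0 0 0; 0 0 0 0 0 0; 0 0 0 0 0 0; 0 0 0 0 0 0; 0 0 0 0 0 0; 0 0 0 0 0 0; 0 0 0 0 0 0" --gripper 0 --squeeze 50

```text
time: 5.82
eef_pos: [0.4734, 0.1784, 0.0444]
tcp_rot: [-0.174, 0.985, 0.0, 0.0]
contact_force: [-1.2, 0.7, 1.7]
opening: 0.149
finger_force: 51.2
```

>>> jog_arm --deltas "0 0 0.5 0 0 0; 0 0 1 0 0 0; 0 0 1 0 0 0; 0 0 1 0 0 0; 0 0 1 0 0 0; 0 0 1 0 0 0; 0 0 1 0 0 0; 0 0 1 0 0 0; 0 0 0 0 0 0; 0 0 0 0 0 0"

```text
time: 7.08
eef_pos: [0.4729, 0.1782, 0.1936]
tcp_rot: [-0.174, 0.985, -0.0, -0.0]
contact_force: [0.1, -0.2, -1.3]
opening: 0.153
finger_force: 51.0
```

```bash
python3 - <<'E'
from h import *
s,R=tool();w=cam('wrist');p=s['eef_pos']
yellow(w,p[2]+.001,p[:2],(8,100,150))
t=cam('top');h=t['color'][195:251,318:374];cv2.imwrite('pics/sock.png',cv2.resize(h,(560,560),interpolation=cv2.INTER_CUBIC))
g=cv2.cvtColor(t['color'],cv2.COLOR_BGR2HSV)
m=cv2.inRange(g,(0,0,185),(180,35,255));n,l,st,ce=cv2.connectedComponentsWithStats(m)
for i in range(1,n):
    if np.hypot(*(ce[i]-[346,223]))<12: print(ce[i],st[i],onz(t,ce[i],.082))
E
```

```text
t 7.08 tcp [0.4729 0.1782 0.1936] yaw_y 110.06 z [-1.e-03 -2.e-04 -1.e+00] F [ 0.14 -0.21 -1.28] M [ 0.   -0.07 -0.02] open 0.153 ff 51.05
[277.3 291.2] [ 257  227   42  123 3768] [477.4 179.3] [0.4778 0.1793] [64.6 20.4] 20.1 axis deg -159.85
[345.59493671 221.89873418] [338 215  16  15 158] [[ 0.52854773 -0.18897614  0.082     ]]
```

>>> jog_arm --deltas "0.23 -0.92 0.07 0 0 0; 0.23 -0.92 0.07 0 0 0; 0.23 -0.92 0.07 0 0 0; 0.23 -0.92 0.07 0 0 0; 0.23 -0.92 0.07 0 0 0; 0.23 -0.92 0.07 0 0 0; 0.23 -0.92 0.07 0 0 0; 0.23 -0.92 0.07 0 0 0; 0.23 -0.92 0.07 0 0 0; 0.23 -0.92 0.07 0 0 0; 0.23 -0.92 0.07 0 0 0; 0.23 -0.92 0.07 0 0 0; 0.23 -0.92 0.07 0 0 0; 0.23 -0.92 0.07 0 0 0; 0.23 -0.92 0.07 0 0 0; 0.23 -0.92 0.07 0 0 0; 0.23 -0.92 0.07 0 0 0; 0.23 -0.92 0.07 0 0 0; 0.23 -0.92 0.07 0 0 0; 0.23 -0.92 0.07 0 0 0"

```text
time: 9.68
eef_pos: [0.5657, -0.1909, 0.2224]
tcp_rot: [-0.174, 0.985, -0.0, 0.0]
contact_force: [0.2, -0.5, -0.5]
opening: 0.146
finger_force: 51.0
```

>>> jog_arm --deltas "0 0 0 0 0 0; 0 0 0 0 0 0"

```text
time: 9.93
eef_pos: [0.5652, -0.1894, 0.2221]
tcp_rot: [-0.174, 0.985, 0.0, -0.0]
contact_force: [0.6, 0.2, -1.1]
opening: 0.15
finger_force: 51.0
```

```bash
python3 - <<'E'
from h import *
s,R=tool();print(s['qpos'].round(3));w=cam('wrist');print(proj(w,[.5285,-.189,.082]),proj(w,[.5255,-.19,.082]))
cv2.imwrite('pics/w3.png',w['color'])
E
```

```text
t 9.93 tcp [ 0.5652 -0.1894  0.2221] yaw_y 110.06 z [-5.e-04  7.e-04 -1.e+00] F [ 0.62  0.23 -1.14] M [ 0.02  0.05 -0.02] open 0.15 ff 51.05
[-0.494  0.139  1.802  0.     1.201 -2.415]
[[292.60819974 166.47523353]] [[292.76526985 162.91190855]]
```

View pics/w3.png

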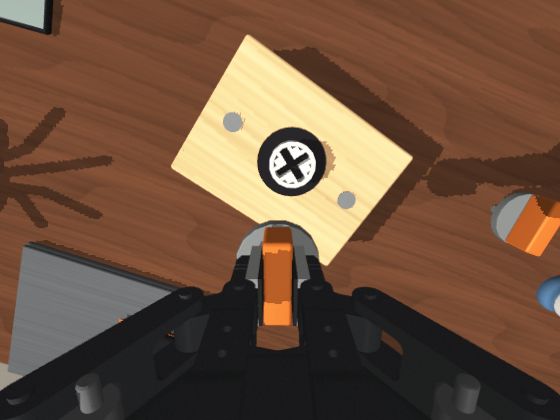

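The wrist view shows the socket at (292,162) with its X slot, and the dial held at (278,275). Next I measure the socket's centre and the slot angle.

```bash
cat >> h.py <<'E'
def socket(c,guess,z=.082):
    g=cv2.cvtColor(c['color'],cv2.COLOR_BGR2HSV); u=proj(c,[guess[0],guess[1],z])[0]
    # rectify a patch onto plane z: 0.25 mm/px, 64 mm wide
    N=256; xs=(np.arange(N)-N/2)*.25e-3; X,Y=np.meshgrid(guess[0]+xs,guess[1]+xs)
    for zz,what in ((z,'mouth'),(z-.016,'floor')):
        q=proj(c,np.c_[X.ravel(),Y.ravel(),np.full(N*N,zz)]).reshape(N,N,2).astype(np.float32)
        im=cv2.remap(c['color'],q[...,0],q[...,1],cv2.INTER_CUBIC); gr=im.max(2)
        hs=cv2.cvtColor(im,cv2.COLOR_BGR2HSV)
        wh=((hs[...,1]<60)&(gr>110)).astype(np.uint8)
        n,l,st,ce=cv2.connectedComponentsWithStats(wh); 
        near=[i for i in range(1,n) if np.hypot(*(ce[i]-N/2))<90 and st[i,4]>60]
        pts=np.argwhere(np.isin(l,near))[:,::-1].astype(np.int32)
        hull=cv2.convexHull(pts); (ctr,ax,an)=cv2.fitEllipse(hull)
        c0=np.array(ctr)
        yy,xx=np.mgrid[:N,:N]; rr=np.hypot(xx-c0[0],yy-c0[1]); dk=(gr<90)&(rr<76)
        dc=np.array([xx[dk].mean(),yy[dk].mean()])
        a=np.exp(4j*np.arctan2(yy[dk]-dc[1],xx[dk]-dc[0]))*np.hypot(yy[dk]-dc[1],xx[dk]-dc[0])**2
        f=lambda p:(guess+(np.array(p)-N/2)*.25e-3).round(4)
        print(what,'centre',f(ctr),'diam mm',np.round(np.array(ax)*.25,1),'dark centre',f(dc),'dark area mm2',dk.sum()/16,'slot deg mod 90',round(np.degrees(np.angle(a.sum()))/4,2))
        cv2.imwrite(f'pics/rect_{what}.png',im)
E
python3 - <<'E'
from h import *
for i in range(2): socket(cam('wrist'),np.array([.527,-.189]))
import numpy as np
a=cv2.imread('pics/rect_mouth.png');b=cv2.imread('pics/rect_floor.png');cv2.imwrite('pics/rect.png',np.hstack([a,b]))
E
```

```text
mouth centre [ 0.5272 -0.1902] diam mm [41.9 42.6] dark centre [ 0.5267 -0.1908] dark area mm2 327.25 slot deg mod 90 -37.54
floor centre [ 0.529  -0.1887] diam mm [44.4 45.2] dark centre [ 0.5284 -0.1894] dark area mm2 368.0 slot deg mod 90 -37.54
mouth centre [ 0.5272 -0.1902] diam mm [41.9 42.7] dark centre [ 0.5267 -0.1908] dark area mm2 326.875 slot deg mod 90 -37.41
floor centre [ 0.5289 -0.1887] diam mm [44.5 45.3] dark centre [ 0.5284 -0.1894] dark area mm2 367.5 slot deg mod 90 -37.39
```

View pics/rect.png

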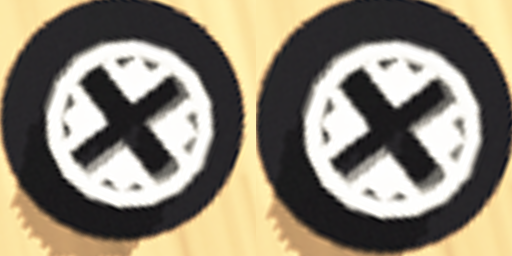

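>>> jog_arm --deltas "-0.03 -0.1 -0.05 0 0 -0.82; -0.03 -0.1 -0.05 0 0 -0.82; -0.03 -0.1 -0.05 0 0 -0.82; -0.03 -0.1 -0.05 0 0 -0.82; -0.03 -0.1 -0.05 0 0 -0.82; -0.03 -0.1 -0.05 0 0 -0.82; -0.03 -0.1 -0.05 0 0 -0.82; -0.03 -0.1 -0.05 0 0 -0.82; -0.03 -0.1 -0.05 0 0 -0.82; -0.03 -0.1 -0.05 0 0 -0.82; -0.03 -0.1 -0.05 0 0 -0.82; -0.03 -0.1 -0.05 0 0 -0.82; 0 0 0 0 0 0; 0 0 0 0 0 0"

```text
time: 11.82
eef_pos: [0.5582, -0.2133, 0.2104]
tcp_rot: [0.311, 0.95, 0.0, -0.0]
contact_force: [-0.1, -0.7, 0.1]
opening: 0.153
finger_force: 51.0
```

```bash
cat > m.py <<'E'
from h import *
s,R=tool();print('q6',s['qpos'][5].round(3));w=cam('wrist');socket(w,np.array([.527,-.190]))
im=cv2.imread('pics/rect_mouth.png');gr=im.max(2)
m=(gr<100).astype(np.uint8);n,l,st,ce=cv2.connectedComponentsWithStats(m)
i=l[128,128];ys,xs=np.where(l==i);print('comp',st[i],ce[i])
r,sz,an=cv2.minAreaRect(np.c_[xs,ys].astype(np.float32));print('rect',r,sz,'cross diag->',an,(an-45)%90-90)
d=(xs-ce[i][0])+1j*(ys-ce[i][1])
for k in (0,2,4): print('4fold',k,np.degrees(np.angle((np.exp(4j*np.angle(d))*abs(d)**k).sum()))/4)
h=cv2.cvtColor(w['color'],cv2.COLOR_BGR2HSV);m=cv2.inRange(h,(5,140,100),(32,255,255))
n,l,st,ce=cv2.connectedComponentsWithStats(m);p=s['eef_pos']
i=1+np.argmin([np.hypot(*(ce[j]-[278,285])) if st[j,4]>500 else 1e9 for j in range(1,n)])
print('bar blob',st[i],ce[i])
cv2.imwrite('pics/w4.png',np.hstack([w['color'][200:400,180:380],cv2.merge([(l==i).astype(np.uint8)[200:400,180:380]*255]*3),cv2.resize(im,(200,200))]))
E
python3 m.py
```

```text
t 11.82 tcp [ 0.5582 -0.2133  0.2104] yaw_y 53.78 z [ 0.e+00  1.e-04 -1.e+00] F [-0.11 -0.65  0.12] M [ 0.01 -0.01 -0.01] open 0.153 ff 51.01
q6 -1.473
mouth centre [ 0.5273 -0.1898] diam mm [41.8 42.2] dark centre [ 0.5265 -0.1893] dark area mm2 344.5 slot deg mod 90 -37.99
floor centre [ 0.529  -0.1909] diam mm [44.4 44.9] dark centre [ 0.5281 -0.1903] dark area mm2 389.1875 slot deg mod 90 -38.0
comp [  72   74  109  112 5618] [126.58170167 130.1244215 ]
rect (126.98418426513672, 129.624755859375) (102.46178436279297, 102.32205963134766) cross diag-> 7.224316120147705 -37.775683879852295
4fold 0 -37.93132228113475
4fold 2 -37.89369666661039
4fold 4 -37.865612994895336
bar blob [ 257  227   41  122 3451] [276.56273544 287.13764126]
```

View pics/w4.png

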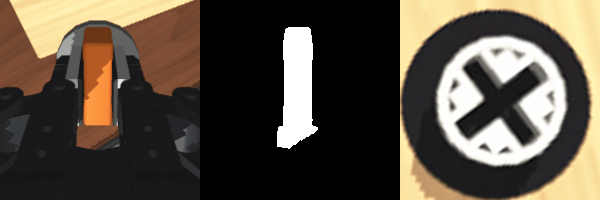

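```bash
python3 - <<'E'
from h import *
s,R=tool();w=cam('wrist');g=cv2.cvtColor(w['color'],cv2.COLOR_BGR2HSV)
print([tuple(int(a) for a in w['color'][v,278]) for v in range(222,252,2)]);print([tuple(int(a) for a in w['color'][v,278]) for v in range(318,332)])
zt=s['eef_pos'][2]+.0016
for v in (242,243,244,324,325,326):
    P=onz(w,[[279,v]],zt)[0]; print(v,((P-s['eef_pos'])@R*1000).round(2))
E
```

```text
t 11.88 tcp [ 0.5582 -0.2133  0.2104] yaw_y 53.76 z [ 1.e-04 -0.e+00 -1.e+00] F [-0.46 -0.41 -0.89] M [0.03 0.05 0.06] open 0.148 ff 51.01
[(57, 58, 56), (80, 81, 80), (83, 92, 100), (22, 54, 106), (21, 54, 106), (18, 52, 106), (22, 53, 107), (22, 54, 107), (21, 53, 107), (21, 53, 108), (24, 59, 120), (30, 77, 155), (36, 86, 171), (38, 91, 181), (38, 90, 181)]
[(62, 146, 251), (63, 147, 251), (63, 147, 251), (62, 147, 251), (63, 148, 251), (63, 147, 251), (63, 148, 251), (53, 96, 175), (51, 75, 123), (52, 78, 128), (54, 79, 130), (53, 77, 126), (53, 78, 127), (54, 81, 130)]
242 [19.86 -0.27 -1.6 ]
243 [19.38 -0.27 -1.6 ]
244 [18.91 -0.27 -1.6 ]
324 [-22.77  -0.14  -1.6 ]
325 [-23.34  -0.14  -1.6 ]
326 [-23.91  -0.14  -1.6 ]
```

>>> jog_arm --deltas "-0.4 0.3 0 0 0 -0.07; -0.4 0.3 0 0 0 -0.07; -0.4 0.3 0 0 0 -0.07; -0.4 0.3 0 0 0 -0.07; 0 0 -0.9 0 0 0; 0 0 -0.9 0 0 0; 0 0 -0.9 0 0 0; 0 0 -0.9 0 0 0; 0 0 0 0 0 0; 0 0 0 0 0 0"

```text
time: 13.18
eef_pos: [0.5265, -0.1899, 0.1385]
tcp_rot: [0.325, 0.946, -0.0, 0.0]
contact_force: [0.1, 0.0, -0.8]
opening: 0.148
finger_force: 51.0
```

```bash
python3 - <<'E'
from h import *
tool();s=cam('scene');w=cam('wrist')
u=proj(s,[.527,-.19,.1])[0].astype(int);print(u)
a=cv2.resize(s['color'][u[1]-40:u[1]+35,u[0]-40:u[0]+40],(480,450),interpolation=cv2.INTER_CUBIC)
b=cv2.resize(w['color'][120:400,180:380],(300,420));b=cv2.copyMakeBorder(b,0,30,0,0,cv2.BORDER_CONSTANT)
cv2.imwrite('pics/s5.png',np.hstack([a,b]))
E
```

```text
t 13.18 tcp [ 0.5265 -0.1899  0.1385] yaw_y 52.08 z [ 4.e-04 -3.e-04 -1.e+00] F [ 0.11  0.02 -0.85] M [-0.    0.03 -0.02] open 0.148 ff 51.01
[246 230]
```

View pics/s5.png

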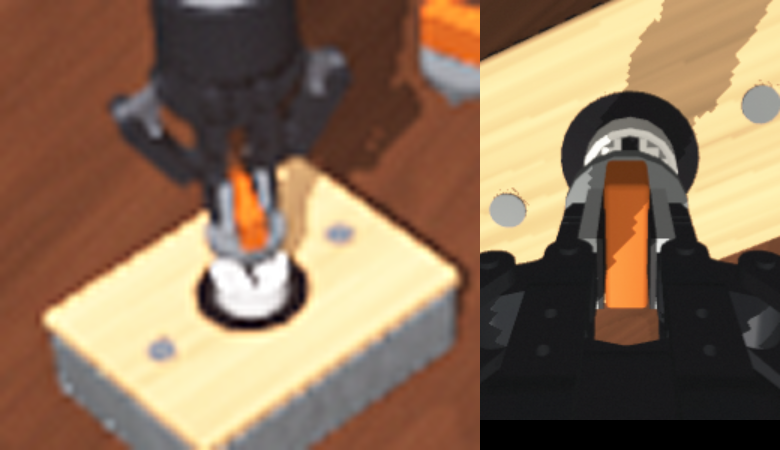

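The slot arm, at (630,145) in the crop, lines up with the bar. I'll lower gently.

>>> jog_arm --deltas "0 0.03 -0.3 0 0 0; 0 0 -0.2 0 0 0; 0 0 -0.2 0 0 0; 0 0 -0.2 0 0 0; 0 0 -0.2 0 0 0; 0 0 0 0 0 0; 0 0 0 0 0 0"

```text
time: 14.15
eef_pos: [0.526, -0.1888, 0.116]
tcp_rot: [0.325, 0.946, 0.0, -0.0]
contact_force: [0.2, 0.6, -1.5]
opening: 0.155
finger_force: 50.9
```

```bash
python3 - <<'E'
from h import *
tool();w=cam('wrist')
h=cv2.cvtColor(w['color'],cv2.COLOR_BGR2HSV);print([tuple(int(a) for a in w['color'][v,278]) for v in range(222,252,3)])
E
```

```text
t 14.15 tcp [ 0.526  -0.1888  0.116 ] yaw_y 52.08 z [-5.e-04  6.e-04 -1.e+00] F [ 0.21  0.62 -1.48] M [ 0.23 -0.02 -0.03] open 0.155 ff 50.94
[(57, 58, 56), (96, 99, 97), (18, 53, 105), (20, 53, 106), (21, 52, 105), (21, 53, 106), (21, 53, 107), (27, 68, 139), (35, 86, 171), (37, 89, 180)]
```

There's no upward force with the stem about 10 mm in, so it has meshed. I'll continue to home and press.

>>> jog_arm --deltas "0 0 -0.1 0 0 0; 0 0 -0.1 0 0 0; 0 0 0 0 0 0; 0 0 0 0 0 0; 0 0 0 0 0 0"

```text
time: 14.82
eef_pos: [0.5261, -0.1889, 0.1123]
tcp_rot: [0.325, 0.946, 0.0, -0.0]
contact_force: [-1.1, 2.6, 1.6]
opening: 0.155
finger_force: 51.2
```

>>> jog_arm --deltas "0 0 -0.1 0 0 0; 0 0 -0.1 0 0 0; 0 0 -0.1 0 0 0; 0 0 -0.1 0 0 0; 0 0 0 0 0 0; 0 0 0 0 0 0"

```text
time: 15.58
eef_pos: [0.5262, -0.189, 0.1045]
tcp_rot: [0.325, 0.946, 0.0, -0.0]
contact_force: [-2.1, 4.0, 4.8]
opening: 0.15
finger_force: 51.9
```

```bash
python3 - <<'E'
from h import *
tool();w=cam('wrist')
for i in range(4): s=get_state();print(s['contact_force'].round(1),s['eef_pos'].round(4));w=cam('wrist')
s=cam('scene')
a=cv2.resize(s['color'][190:265,206:286],(480,450),interpolation=cv2.INTER_CUBIC)
b=cv2.resize(w['color'][120:400,180:380],(300,420));b=cv2.copyMakeBorder(b,0,30,0,0,cv2.BORDER_CONSTANT)
cv2.imwrite('pics/s6.png',np.hstack([a,b]))
E
```

```text
t 15.57 tcp [ 0.5262 -0.189   0.1045] yaw_y 52.08 z [-2.e-04  2.e-04 -1.e+00] F [-2.1   4.01  4.78] M [0.76 0.49 0.06] open 0.15 ff 51.9
[-2.7  4.8  5.2] [ 0.5262 -0.189   0.1045]
[-3.1  4.   5.2] [ 0.5262 -0.189   0.1045]
[-2.7  4.1  5. ] [ 0.5262 -0.189   0.1045]
[-2.7  5.3  5.5] [ 0.5262 -0.1889  0.1045]
```

>>> jog_arm --deltas "-0.01 0.02 -0.05 0 0 0; -0.01 0.01 -0.05 0 0 0; 0 0 0 0 0 0; 0 0 0 0 0 0"

```text
time: 16.38
eef_pos: [0.5263, -0.1889, 0.1044]
tcp_rot: [0.325, 0.946, -0.0, 0.0]
contact_force: [-6.2, 4.9, 12.7]
opening: 0.156
finger_force: 52.9
```

```bash
python3 - <<'E'
from h import *
for i in range(3): tool();w=cam('wrist')
s=cam('scene')
a=cv2.resize(s['color'][190:265,206:286],(480,450),interpolation=cv2.INTER_CUBIC)
b=cv2.resize(w['color'][120:400,180:380],(300,420));b=cv2.copyMakeBorder(b,0,30,0,0,cv2.BORDER_CONSTANT)
cv2.imwrite('pics/s7.png',np.hstack([a,b]))
E
```

```text
t 16.38 tcp [ 0.5263 -0.1889  0.1044] yaw_y 52.1 z [ 4.e-04 -9.e-04 -1.e+00] F [-6.17  4.89 12.69] M [ 0.9   0.94 -0.  ] open 0.156 ff 52.89
t 16.43 tcp [ 0.5263 -0.1889  0.1044] yaw_y 52.09 z [ 4.e-04 -9.e-04 -1.e+00] F [-5.45  4.9  11.86] M [ 0.82  0.98 -0.01] open 0.151 ff 52.89
t 16.48 tcp [ 0.5263 -0.1889  0.1044] yaw_y 52.1 z [ 4.e-04 -9.e-04 -1.e+00] F [-5.25  4.   12.17] M [0.84 0.99 0.06] open 0.15 ff 52.89
```

View pics/s7.png

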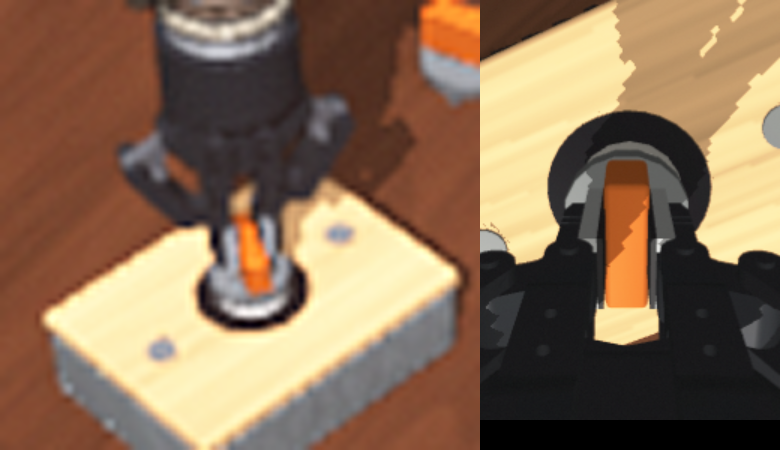

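The TCP has stopped at 0.1044 m, matching home plus full press, and the force has gone past the spring's 6 N to about 12 N. The picture shows the disc seated on the rim. The grip is firm at 53 N, so I'm handing the job in.

```bash
python3 -c "
from plant import ctrl; print(ctrl.sign_off())"
```

```text
the job is handed in; nothing more can be done
None
```

I handed the job in with the smallest dial meshed in the socket, pressed down to the hard stop (about 12 N) and still gripped at about 53 N; the sign-off did not report a verdict.

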